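# Set the bench pin out to its line and hold it for clamping

## Robot

A 6-joint arm with a two-finger parallel gripper is mounted at the origin on the work surface. World frame = base frame: x ahead of the robot, y to its left, z up, the work surface at z = 0. Lengths are in m, angles in rad, forces in N, time in s.
With the tool pointing down it reaches from about 0.3 to 0.775 m from the base axis. Payload 14.6 kg.
Tool frame: the origin (TCP) lies at the very end of the fingers, on their centre line; the grasp point (between the pads) lies 19 mm behind it; z points along the fingers, y is the line along which they close (so a half turn about z gives the same grasp; the last joint's range is limited). The gripper opens to 94 mm and grips with 3 to 60 N. Pads are 16 mm wide; open, the fingers measure 119 mm over their backs; the gripper's body (75 mm by 177 mm) begins 78 mm behind the grasp point.
Start: joints at [1.169, 0.3, 1.521, -0, 1.321, -0.067], TCP at [0.181, 0.519, 0.205] pointing down, gripper open.
Joint ranges: [-3.03, 3.03], [-0.79, 2.21], [0.23, 2.52], [-1.04, 4.18], [0, 3.07], [-2.55, 2.55]. Speed limits (rad/s): [2.22, 2.22, 2.57, 3.14, 3.14, 3.14].

## Interface

Orientations are given as [roll, pitch, yaw] about the fixed x, y, z axes, in that order (R = Rz(yaw) Ry(pitch) Rx(roll)).
In Python, from station import ctrl gives the robot as it stands. The module is installed in compiled form; this text tells all that it offers.
- The arm moves only by the tool play_rows, never from a script. Its argument "commands" is a list of rows, each a list of 7 numbers: the shift along the tool's x, y, z in m, then the turn, a rotation vector about the tool's x, y, z in degrees, then the closure, from -1 (fully open) to 1 (shut). A call has 1 to 20 rows; each row shifts and turns the commanded pose from where the row before left it, along the tool's axes as they then stand; what a row does not reach is not made up. A row lasts 1/12 s, in which the tool goes at most 41.7 mm and 7.16 degrees, less where a joint would pass 70% of its speed; a pose out of reach is approached as far as the arm can. A call is refused whole if a number of a shift passes 0.0417 or a number of a turn 7.16, either way. A call with a gripper value outside its range is refused whole. The fingers move at their own pace and stop on an object; "force" is the grip in N (left out, the last holds). Time passes only in rows, so rows that do not move let the fingers close. It gives the time, the measured TCP pose, the force, the opening and the grip force at its end, in the units of the state.
- ctrl.get_obs(): the state, without advancing time (a new reading comes with each control period).
- ctrl.camera(name): name is "scene" or "top" or "wrist"; returns the picture (420x560x3 uint8, blue, green, red); there is no depth.
- ctrl.camera_model(name): a dict with "fx", "fy", "cx", "cy" (pixels), "rvec" (rotation vector, rad) and "tvec" (3), from world to camera coordinates, as OpenCV has them. Camera axes: x right, y down, z forward; pixel columns grow to the right and rows downward; lengths in m; the calibration is good to about 2 mm. A picture is of the moment at which its call begins: read the wrist's pose just before it. camera_model takes no time and is no camera call; for the wrist camera it gives the pose at the moment of the call.
- ctrl.hand_in(): hands the job in; it is judged then, once.
The state is a dict: "time_s": time; "qpos": joint angles; "joint_vel": joint speeds; "tau": joint torques, N m; "ee_pos": TCP position; "eef_rot": TCP orientation; "force": force on the tool from outside, world axes, zero at the start; "moment": the same for the moment, N m; "grip_width": finger opening in m; "grip_force": force on a finger pad.
Only numpy, scipy, OpenCV 4.12 (cv2) and the standard library are available. Lean on these libraries where they do the work, as an engineer would, in place of code of your own. Each camera call takes 0.05 s, during which the arm holds its last target. There are 200 camera calls.

## Task

Set the wooden bench pin for clamping: slide it out along its bracket, between the two studs and without lifting it off, until the dark line across it is level with the bracket's front edge, with the pin centred between the studs and square to that edge. So far out it tips over by itself, so the program must finish while still holding it, the pin lying flat and still on the bracket, for a colleague to fit the clamp bar; leave everything else on the bench where it is.

Things in the scene. Friction and masses are not known exactly. Their poses are not given: they have to be found in the camera images.
- bench_pin: Bench pin (filing block) of pale beech, 230 mm long, 20 mm thick, 0.2 to 0.35 kg, lying loose and flat on the bracket. From above: a straight tongue 46 mm wide at the robot's end, a shoulder, a head 60 mm wide that narrows to the nose; perforated steel rasp plate on the head. Origin: on the underside, right below the middle of the dark line; x points along the pin to the nose, z up.
- pin_line (a point): Middle of the dark line on the pin's top: a felt-pen line 4 mm wide straight across the tongue, over top and sides; 20 mm above the pin's origin. It lies 90 mm from the tail end, 8 mm behind the shoulder, 140 mm from the nose tip. The balance point is about 24 mm from the line towards the nose.
- pin_tail (a point): Middle of the top edge of the pin's tail end, the end nearer the robot, at x = -90, z = 20 mm in the pin's frame. The tongue is 46 mm wide here and can be gripped across from above: its rear part stands free, behind the ears of the bracket. The pin starts up to 6 degrees askew and a few mm off centre; it rubs on the bracket with a friction coefficient of about 0.6.
- bracket: Steel bench-pin bracket, clamped to the bench's far edge, which runs along y. Origin: at bench height (z = 0) right below the middle of its front edge; x points outward (world +x), y left, z up. The pin lies on its top, 8 mm above the bench: a bed 40 mm wide from x = -130 to 0 and ears 124 mm wide from x = -40 to -10 mm. The pin is set right with its origin at x = 0, y = 0, z = 8 mm in this frame.
- bracket_edge (a point): Middle of the bracket's front top edge, 8 mm above the bench and 15 to 45 mm out beyond the bench's own edge: the dark line must come level with this edge. Beyond it nothing is under the pin. At the start the nose stands 0 to 45 mm out past it.
- stud_left (a point): Top of the left threaded stud, 8 mm thick, upright on the ears at x = -25, y = +48 mm in the bracket's frame, 44 mm above the bench. The pin passes between the two studs.
- stud_right (a point): Top of the right stud, the same, at x = -25, y = -48 mm in the bracket's frame. Behind the ears (x below -40 mm) the bed is narrower than the tongue, so fingers can pass down on both sides of it almost to the bench (z = 0).
- clamp_bar: Loose flat steel clamp bar 124 x 24 x 6 mm with a hole near each end, lying on the bench left of the bracket (+y side). Leave alone. Origin: centre of its underside, x along its length.
- wing_nut_a: Loose steel wing nut, 42 mm across its wings, 22 mm high, on the bench right of the bracket (-y side). Leave alone. Origin: centre of its underside.
- wing_nut_b: The other steel wing nut, the same, also on the right. Leave alone. Origin: centre of its underside.
- plaster_cast: Plaster model of a jaw with teeth on a black base 72 x 70 mm, 42 mm high, at one of three places round the bracket. Leave alone. Origin: centre of its underside.
- bur_block: Aluminium block 40 x 85 x 26 mm with two rows of upright burs, 52 mm high with them, at one of the three places. Leave alone. Origin: centre of its underside.
- wax_jar: Amber glass jar with a white lid, 54 mm across, 58 mm high, at one of the three places. Leave alone. Origin: centre of its underside.
- wax_knife: Wax knife lying on the bench, 171 mm long, dark wooden handle 11 mm thick. Leave alone. Origin: about the middle of its length, on the underside; x points to the blade.
Things that resemble listed ones, but are neither listed nor needed, are in the scene too. Of the things that look like the bench_pin, the smaller one is meant.

How it is judged:
By the outcome, as a careful person would: the job done as asked, in the order asked, and still so for the second after the job is handed in, while the arm keeps its last pose, push and grip.
It also fails if it takes over 32 s, if anything falls off the work surface, if the arm or the gripper's body presses on something with over 40 N, if the wrist force passes 120 N, or if a joint passes its speed limit or range.

## Working session

There is one attempt and no reset: what is moved stays moved. The work goes in short steps, Python scripts to look and compute and a tool call to move; the robot and the scene stay as the last step left them, time stands still between calls to the robot, and variables do not carry over. Pictures are saved under pics/ and viewed, at most 11 in all, crops included, and the job is handed in when it is done.

Besides the shell and the picture viewer there is one more tool, called by a JSON object that holds its "op" and its "data". play_rows: Moves the arm, as the interface text tells. Its arguments: {"type":"object","properties":{"commands":{"type":"array","items":{"type":"array","items":{"type":"number"}}},"force":{"type":"number"}},"required":["commands"]}

```bash
mkdir -p pics; cat > h.py <<'E'
import numpy as np, cv2
from station import ctrl
def ray(name,u,v,z,m=None):
    m=m or ctrl.camera_model(name); R=cv2.Rodrigues(np.array(m["rvec"],float))[0]; t=np.array(m["tvec"],float).ravel()
    c=-R.T@t; d=R.T@np.array([(u-m["cx"])/m["fx"],(v-m["cy"])/m["fy"],1]); return c+d*(z-c[2])/d[2]
def proj(name,p,m=None):
    m=m or ctrl.camera_model(name); K=np.array([[m["fx"],0,m["cx"]],[0,m["fy"],m["cy"]],[0,0,1.]])
    return cv2.projectPoints(np.array(p,float).reshape(-1,1,3),np.array(m["rvec"],float),np.array(m["tvec"],float),K,None)[0].reshape(-1,2)
E
python3 - <<'E'
from h import *
for n in("top","scene"):
    cv2.imwrite(f"pics/{n}0.png",ctrl.camera(n))
    m=ctrl.camera_model(n); R=cv2.Rodrigues(np.array(m["rvec"]))[0]; print(n,m["fx"],(-R.T@np.array(m["tvec"])).round(3))
print(ctrl.get_obs())
E
```

```text
top 470.0631384796558 [0.258 0.085 1.193]
scene 478.4831713273583 [ 1.044 -0.607  0.674]
{'time_s': 0.1, 'qpos': array([ 1.16942188e+00,  3.00415482e-01,  1.52151131e+00,  2.73614229e-05,
        1.32070439e+00, -6.65997959e-02]), 'joint_vel': array([ 0.00033092, -0.0021167 ,  0.00068205,  0.0003617 , -0.00102725,
       -0.00116632]), 'tau': array([ 1.88932463e-03, -5.32643294e+01, -3.53286302e+01,  7.09795696e-02,
        2.35811033e-02, -5.70783664e-05]), 'ee_pos': array([0.18061038, 0.5192523 , 0.20494636]), 'eef_rot': array([-3.14055819e+00, -9.55591326e-05,  2.80681117e+00]), 'force': array([ 0.47590597, -0.70736338, -0.03130884]), 'moment': array([-0.00645594,  0.0271064 , -0.04810055]), 'grip_force': 0.0, 'grip_width': 0.09425880736124059}
```

View pics/top0.png

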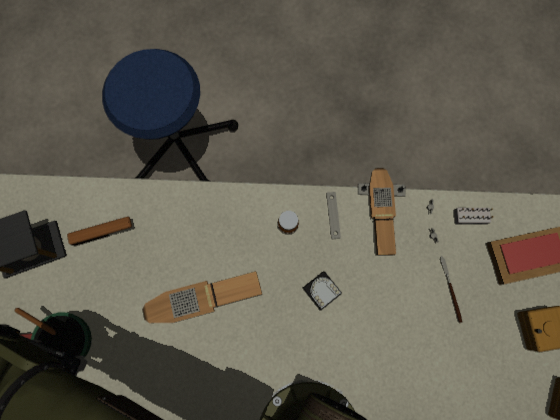

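View pics/scene0.png

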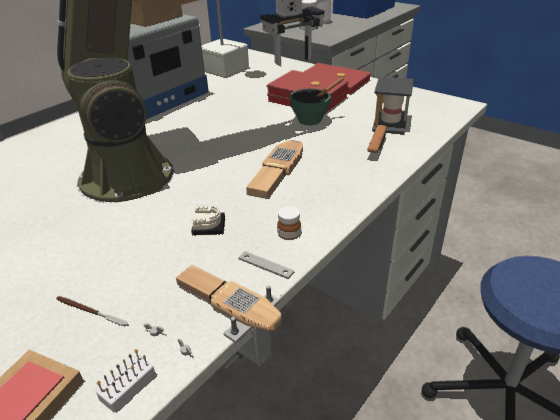

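The top view shows the pin on the bracket, with its tail at about (386,253), nose at (379,169) and studs at about (363,188) and (401,189). The lookalike lies at (205,297), with the bar, nuts, cast, jar, burs and knife around. I'll enlarge crops of the bracket region.

```bash
python3 - <<'E'
from h import *
a=cv2.imread("pics/top0.png")[160:265,330:445]; b=cv2.imread("pics/scene0.png")[255:355,170:300]
a=cv2.resize(a,None,fx=5,fy=5,interpolation=cv2.INTER_CUBIC)
b=cv2.resize(b,None,fx=5,fy=5,interpolation=cv2.INTER_CUBIC)
cv2.imwrite("pics/topc.png",a);cv2.imwrite("pics/scc.png",b)
im=cv2.imread("pics/top0.png"); hsv=cv2.cvtColor(im,cv2.COLOR_BGR2HSV)
for uv,z in[((386,253),.028),((379,169),.028),((363,188),.044),((401,189),.044)]: print(uv,ray("top",*uv,z).round(4))
E
```

```text
(386, 253) [ 0.4401 -0.1816  0.028 ]
(379, 169) [ 0.6602 -0.1663  0.028 ]
(363, 188) [ 0.6024 -0.1216  0.044 ]
(401, 189) [ 0.6034 -0.2183  0.044 ]
```

View pics/topc.png

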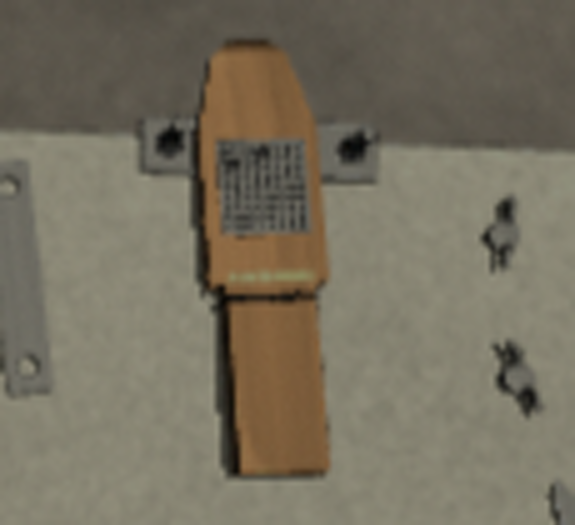

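View pics/scc.png

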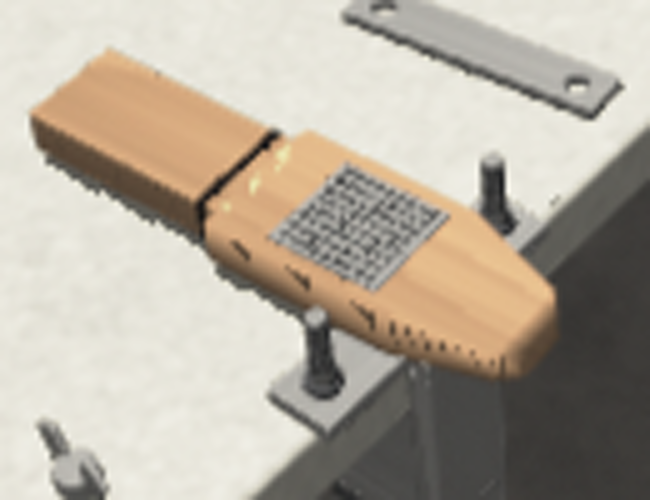

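The crops show the dark line from about (375,219) to (393,219) full-image at the rear of the head, and the stud tops at about (364,188) and (400.5,189.5). Next I work out the pin pose and the approach.

```bash
python3 - <<'E'
from h import *
c=lambda u,v:(330+(u+.5)/5-.5,160+(v+.5)/5-.5)
P={"tailL":(238,473),"tailR":(329,472),"lineL":(228,298),"lineR":(318,294),"noseL":(223,43),"noseR":(273,43)}
for k,v in P.items(): P[k]=ray("top",*c(*v),.028)[:2]; print(k,P[k].round(4))
for v in[(170,141),(353,147)]: print("stud",ray("top",*c(*v),.044).round(4))
t=(P["tailL"]+P["tailR"])/2;l=(P["lineL"]+P["lineR"])/2;n=(P["noseL"]+P["noseR"])/2
print(t,l,n,np.linalg.norm(l-t),np.linalg.norm(n-l),np.degrees(np.arctan2(*(n-t)[::-1])))
o=ctrl.get_obs(); m=ctrl.camera_model("wrist"); R=cv2.Rodrigues(np.array(m["rvec"]))[0]
cw=-R.T@np.array(m["tvec"]).ravel(); 
from scipy.spatial.transform import Rotation as Ro
T=Ro.from_euler("xyz",o["eef_rot"]).as_matrix(); print("cam in tool",T.T@(cw-o["ee_pos"]),"view dir tool",T.T@R.T[:,2],m["fx"])
yaw=np.pi+.07; T2=Ro.from_euler("xyz",[np.pi,0,yaw]).as_matrix()
d=np.array([.45,-.18,.205])-o["ee_pos"]; print("turn deg",np.degrees(yaw-o["eef_rot"][2]),"shift in tool now",T.T@d)
E
```

```text
tailL [ 0.4363 -0.1595]
tailR [ 0.4385 -0.2051]
lineL [ 0.5259 -0.1553]
lineR [ 0.5296 -0.2011]
noseL [ 0.662  -0.1538]
noseR [ 0.6629 -0.1799]
stud [ 0.603  -0.1231  0.044 ]
stud [ 0.6033 -0.2163  0.044 ]
[ 0.43739059 -0.18228112] [ 0.52774421 -0.17816575] [ 0.66244819 -0.16682451] 0.09044729518827448 0.135180564608687 3.928818007252303
cam in tool [ 0.07362683 -0.00179237 -0.17862324] view dir tool [-0.25169733 -0.00140942  0.96780497] 365.48557134456564
turn deg 23.192270645449582 shift in tool now [-4.84181963e-01 -5.71919689e-01  4.91717424e-04]
```

{"op": "play_rows", "data": {"commands": [[-0.0242,-0.0286,0,0,0,0,-1],[-0.0242,-0.0286,0,0,0,0,-1],[-0.0242,-0.0286,0,0,0,0,-1],[-0.0242,-0.0286,0,0,0,0,-1],[-0.0242,-0.0286,0,0,0,0,-1],[-0.0242,-0.0286,0,0,0,0,-1],[-0.0242,-0.0286,0,0,0,0,-1],[-0.0242,-0.0286,0,0,0,0,-1],[-0.0242,-0.0286,0,0,0,0,-1],[-0.0242,-0.0286,0,0,0,0,-1],[-0.0242,-0.0286,0,0,0,0,-1],[-0.0242,-0.0286,0,0,0,0,-1],[-0.0242,-0.0286,0,0,0,0,-1],[-0.0242,-0.0286,0,0,0,0,-1],[-0.0242,-0.0286,0,0,0,0,-1],[-0.0242,-0.0286,0,0,0,0,-1],[-0.0242,-0.0286,0,0,0,0,-1],[-0.0242,-0.0286,0,0,0,0,-1],[-0.0242,-0.0286,0,0,0,0,-1],[-0.0242,-0.0286,0,0,0,0,-1]]}}

```text
time_s: 1.77
ee_pos: [0.45, -0.1818, 0.2052]
eef_rot: [3.142, -0.0, 2.806]
force: [1.7, 0.5, -0.5]
grip_width: 0.0935
grip_force: 0.0
```

{"op": "play_rows", "data": {"commands": [[0,0,0,0,0,-5.8,-1],[0,0,0,0,0,-5.8,-1],[0,0,0,0,0,-5.8,-1],[0,0,0,0,0,-5.8,-1],[0,0,0,0,0,0,-1],[0,0,0,0,0,0,-1],[0,0,0,0,0,0,-1]], "force": 40}}

```text
time_s: 2.35
ee_pos: [0.4498, -0.1797, 0.2053]
eef_rot: [3.141, -0.0, -3.075]
force: [-0.3, 0.0, 0.1]
grip_width: 0.094
grip_force: 0.0
```

```bash
python3 - <<'E'
from h import *
import json
m=ctrl.camera_model("wrist"); im=ctrl.camera("wrist"); cv2.imwrite("pics/w1.png",im)
import pickle; pickle.dump(m,open("w1.pkl","wb"))
o=ctrl.get_obs(); print(o["time_s"],o["ee_pos"],o["eef_rot"],o["qpos"])
E
```

```text
2.4 [ 0.44987433 -0.1797609   0.20541438] [ 3.14155366e+00 -5.30837250e-05 -3.07419016e+00] [-4.55768727e-01  1.53513612e-01  1.70059376e+00  7.55340358e-06
  1.28755075e+00 -2.09396966e+00]
```

View pics/w1.png

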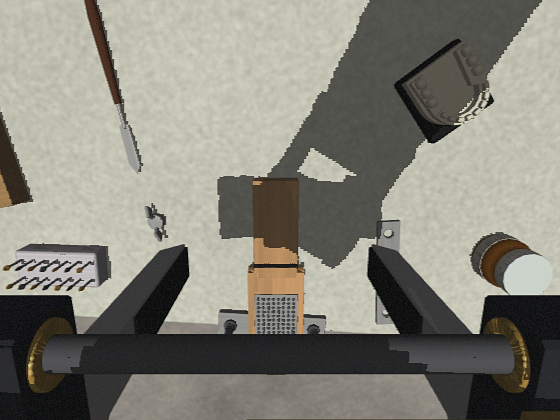

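The wrist view shows the pin's tail at row 178 (columns 253-299), the dark line at about row 267, and the studs at (231,326) and (314,325). I'll compute positions from it.

```bash
python3 - <<'E'
from h import *
import pickle
m=pickle.load(open("w1.pkl","rb")); im=cv2.imread("pics/w1.png"); g=cv2.cvtColor(im,cv2.COLOR_BGR2HSV)
for r in(185,200,215,230,245,255,264,266,268,270):
    s=(g[r,225:330,1].astype(int)>70).nonzero()[0]+225; print(r,s.min(),s.max(),ray("",s.min()-.5,r,.028,m)[:2].round(4),ray("",s.max()+.5,r,.028,m)[:2].round(4))
print("col",[(r,int(g[r,276,2])) for r in range(172,184)],[(r,int(g[r,276,2]),int(g[r,260,2]),int(g[r,292,2])) for r in range(258,274)])
for uv in[(253,178),(299,179)]: print("tail",ray("",*uv,.028,m)[:2].round(4))
for uv in[(250,266.5),(303,266.5)]: print("line",ray("",*uv,.028,m)[:2].round(4))
d=im[310:333,215:335]; cv2.imwrite("pics/w1c.png",cv2.resize(im[300:336,210:340],None,fx=6,fy=6,interpolation=cv2.INTER_CUBIC))
for uv in[(231,322),(314,322)]: print("stud",ray("",*uv,.044,m)[:2].round(4))
print("bracket rear-edge ear row310", ray("",220,310,.008,m),ray("",330,316,.008,m))
E
```

```text
185 253 298 [ 0.4416 -0.2072] [ 0.4386 -0.1619]
200 253 297 [ 0.4568 -0.2064] [ 0.4538 -0.1616]
215 253 297 [ 0.4723 -0.2056] [ 0.4692 -0.1604]
230 253 297 [ 0.4881 -0.2048] [ 0.485  -0.1591]
245 254 297 [ 0.5041 -0.203 ] [ 0.5011 -0.1578]
255 254 297 [ 0.5151 -0.2024] [ 0.512  -0.1569]
264 257 296 [ 0.5249 -0.1988] [ 0.522  -0.1571]
266 249 302 [ 0.5277 -0.207 ] [ 0.5239 -0.1507]
268 249 302 [ 0.5299 -0.2069] [ 0.5261 -0.1505]
270 248 303 [ 0.5323 -0.2079] [ 0.5283 -0.1493]
col [(172, 79), (173, 80), (174, 82), (175, 80), (176, 85), (177, 78), (178, 53), (179, 53), (180, 58), (181, 71), (182, 69), (183, 75)] [(258, 186, 170, 184), (259, 185, 173, 183), (260, 186, 170, 182), (261, 188, 171, 184), (262, 187, 174, 189), (263, 201, 186, 119), (264, 22, 16, 15), (265, 29, 31, 30), (266, 22, 23, 26), (267, 63, 30, 58), (268, 197, 183, 192), (269, 186, 175, 187), (270, 186, 172, 181), (271, 184, 170, 182), (272, 187, 170, 182), (273, 185, 178, 183)]
tail [ 0.4346 -0.207 ]
tail [ 0.4326 -0.1619]
line [ 0.5281 -0.2054]
line [ 0.5244 -0.1501]
stud [ 0.5847 -0.2213]
stud [ 0.5788 -0.1351]
bracket rear-edge ear row310 [ 0.59232013 -0.23814383  0.008     ] [ 0.5913883  -0.11205878  0.008     ]
```

View pics/w1c.png

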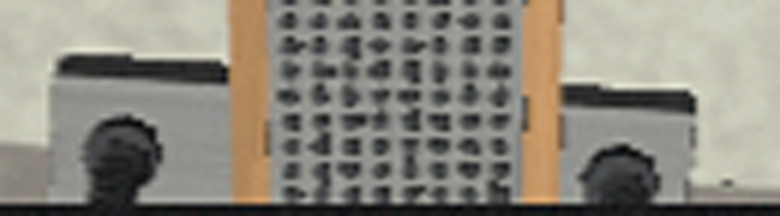

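The crop shows stud tops at about (230.3,325.8) and (313.3,330.3) full-image, and the ear rear corners at about (218.5,312.8) and (326,318).

```bash
python3 - <<'E'
from h import *
import pickle
m=pickle.load(open("w1.pkl","rb"))
for uv,z in[((230.3,325.5),.044),((313.3,330.2),.044),((218.4,312.5),.008),((325.8,317.8),.008)]: print(uv,ray("",*uv,z,m)[:2].round(4))
E
```

```text
(230.3, 325.5) [ 0.5888 -0.2219]
(313.3, 330.2) [ 0.5885 -0.1349]
(218.4, 312.5) [ 0.5956 -0.2399]
(325.8, 317.8) [ 0.594  -0.1166]
```

```bash
python3 - <<'E'
from h import *
import pickle
m=pickle.load(open("w1.pkl","rb"))
for uv in[(230.3,325.5),(313.3,330.2)]: print("w collar",ray("",*uv,.011,m)[:2].round(4))
c=lambda u,v:(330+(u+.5)/5-.5,160+(v+.5)/5-.5)
for v in[(140,118),(142,173),(380,129),(377,182)]: print("top ear",ray("top",*c(*v),.008)[:2].round(4))
for v in[(170,141),(353,147)]: print("top collar",ray("top",*c(*v),.011)[:2].round(4))
# scene: stud tops, crop (490,160),(315,316); line top corners
s=lambda u,v:(170+(u+.5)/5-.5,255+(v+.5)/5-.5)
for v in[(491,158),(316,315)]: print("scene studtop",ray("scene",*s(*v),.044)[:2].round(4))
for v in[(272,133),(203,200)]: print("scene line",ray("scene",*s(*v),.028)[:2].round(4))
for v in[(330,432),(270,392)]: print("scene ear R",ray("scene",*s(*v),.008)[:2].round(4))
E
```

```text
w collar [ 0.6095 -0.2254]
w collar [ 0.6091 -0.1299]
top ear [ 0.6258 -0.1139]
top ear [ 0.5958 -0.1149]
top ear [ 0.6245 -0.2401]
top ear [ 0.5955 -0.2379]
top collar [ 0.6129 -0.1291]
top collar [ 0.6132 -0.2249]
scene studtop [ 0.6134 -0.1289]
scene studtop [ 0.6137 -0.2243]
scene line [ 0.5258 -0.157 ]
scene line [ 0.53   -0.1986]
scene ear R [ 0.6297 -0.2388]
scene ear R [ 0.6006 -0.2386]
```

The three views agree: the studs are at x≈0.612, centred on y=-0.177, so the front edge is at x≈0.636. The line is at (0.527,-0.1785) with a heading of about 4°. I'll descend on the tail and grip.

{"op": "play_rows", "data": {"commands": [[-0.012,-0.0041,0.01,0,0,0,-1],[0,0,0.018,0,0,0,-1],[0,0,0.018,0,0,0,-1],[0,0,0.018,0,0,0,-1],[0,0,0.018,0,0,0,-1],[0,0,0.018,0,0,0,-1],[0,0,0.018,0,0,0,-1],[0,0,0.018,0,0,0,-1],[0,0,0.018,0,0,0,-1],[0,0,0.018,0,0,0,-1],[0,0,0.012,0,0,0,-1],[0,0,0.006,0,0,0,-1],[0,0,0.004,0,0,0,-1],[0,0,0,0,0,0,-1],[0,0,0,0,0,0,-1]]}}

```text
time_s: 3.65
ee_pos: [0.4624, -0.1832, 0.012]
eef_rot: [-3.141, 0.001, -3.072]
force: [-0.3, -0.1, 0.4]
grip_width: 0.0942
grip_force: 0.0
```

{"op": "play_rows", "data": {"commands": [[0,0,0,0,0,0,0],[0,0,0,0,0,0,0.1],[0,0,0,0,0,0,0.2],[0,0,0,0,0,0,0.3],[0,0,0,0,0,0,0.5],[0,0,0,0,0,0,1],[0,0,0,0,0,0,1],[0,0,0,0,0,0,1],[0,0,0,0,0,0,1],[0,0,0,0,0,0,1]], "force": 40}}

```text
time_s: 4.48
ee_pos: [0.4621, -0.183, 0.0114]
eef_rot: [3.141, -0.0, -3.071]
force: [-0.6, 1.2, 1.0]
grip_width: 0.0458
grip_force: 40.0
```

```bash
python3 - <<'E'
from h import *
import pickle
m=ctrl.camera_model("wrist"); im=ctrl.camera("wrist"); cv2.imwrite("pics/w2.png",im); pickle.dump(m,open("w2.pkl","wb"))
o=ctrl.get_obs(); print(o["ee_pos"],o["eef_rot"],o["force"],o["moment"],o["grip_width"],o["grip_force"])
im=ctrl.camera("top"); cv2.imwrite("pics/top2.png",im)
a=ctrl.camera("scene"); cv2.imwrite("pics/sc2.png",a)
c=lambda i,x,y,w,h,f:cv2.resize(i[y:y+h,x:x+w],None,fx=f,fy=f,interpolation=cv2.INTER_CUBIC)
w=cv2.imread("pics/w2.png")
z=np.zeros((600,800,3),np.uint8); q=c(a,170,235,130,110,3); z[:330,:390]=q; q=c(im,340,160,100,100,3); z[:300,400:700]=q; q=cv2.resize(w,(360,270)); z[330:600,:360]=q
cv2.imwrite("pics/m2.png",z)
E
```

```text
[ 0.4621268  -0.18303126  0.01145501] [ 3.14152201e+00 -9.57837630e-05 -3.07141964e+00] [-1.59830807  1.25451969  0.78638771] [0.19942194 0.04111922 0.04064474] 0.045908889833462745 39.98090386390686
```

View pics/m2.png

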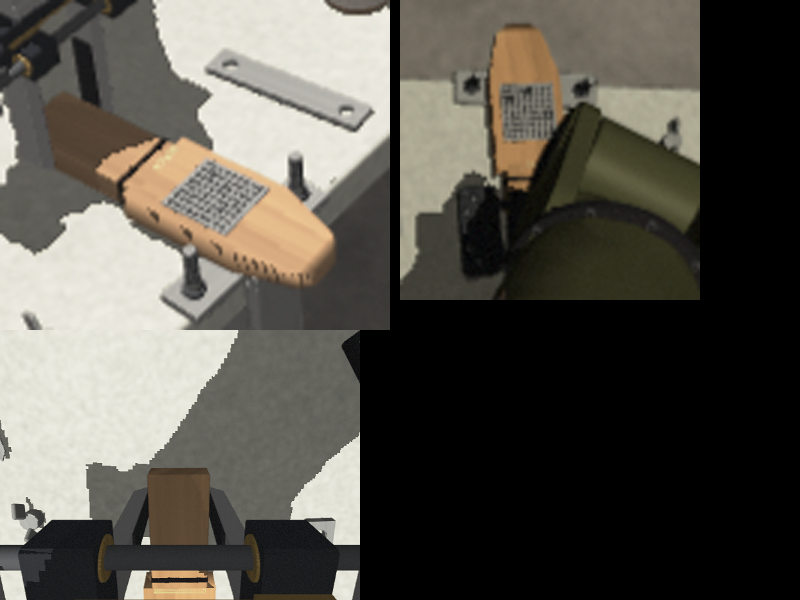

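The pin is gripped (46 mm opening, 40 N) and the dark line is visible in both views. I'll square and centre it, then slide it out most of the way.

{"op": "play_rows", "data": {"commands": [[0,0,0,0,0,1,1],[0,0.001,0,0,0,1,1],[0,0.002,0,0,0,1,1],[0,0.002,0,0,0,1,1],[0,0.001,0,0,0,0,1],[-0.003,0,0,0,0,0,1],[-0.007,0,0,0,0,0,1],[-0.008,0,0,0,0,0,1],[-0.008,0,0,0,0,0,1],[-0.008,0,0,0,0,0,1],[-0.008,0,0,0,0,0,1],[-0.008,0,0,0,0,0,1],[-0.008,0,0,0,0,0,1],[-0.008,0,0,0,0,0,1],[-0.008,0,0,0,0,0,1],[-0.008,0,0,0,0,0,1],[-0.008,0,0,0,0,0,1],[-0.007,0,0,0,0,0,1],[-0.003,0,0,0,0,0,1],[0,0,0,0,0,0,1]]}}

```text
time_s: 6.3
ee_pos: [0.563, -0.177, 0.0115]
eef_rot: [-3.141, 0.001, -3.141]
force: [2.8, 0.9, 1.8]
grip_width: 0.0455
grip_force: 40.0
```

```bash
python3 - <<'E'
from h import *
import pickle
m=ctrl.camera_model("wrist"); w=ctrl.camera("wrist"); cv2.imwrite("pics/w3.png",w); pickle.dump(m,open("w3.pkl","wb"))
a=ctrl.camera("scene"); cv2.imwrite("pics/sc3.png",a)
o=ctrl.get_obs(); print(o["ee_pos"],o["eef_rot"],o["force"],o["moment"],o["grip_width"],o["grip_force"])
z=np.zeros((600,800,3),np.uint8)
c=lambda i,x,y,w,h,f:cv2.resize(i[y:y+h,x:x+w],None,fx=f,fy=f,interpolation=cv2.INTER_CUBIC)
z[:,:440]=c(a,200,255,110,150,4)
q=c(w,190,350,180,70,2); z[:140,440:800]=q; z[300:510,460:740]=cv2.resize(w,(280,210))
cv2.imwrite("pics/m3.png",z)
E
```

```text
[ 0.56250244 -0.1770295   0.01146451] [-3.14140957e+00  1.27414057e-03 -3.14125752e+00] [ 2.20563597 -0.33271338  0.00589839] [ 0.06391888 -0.31836688 -0.047777  ] 0.045491481672989206 39.97435748577118
```

View pics/m3.png

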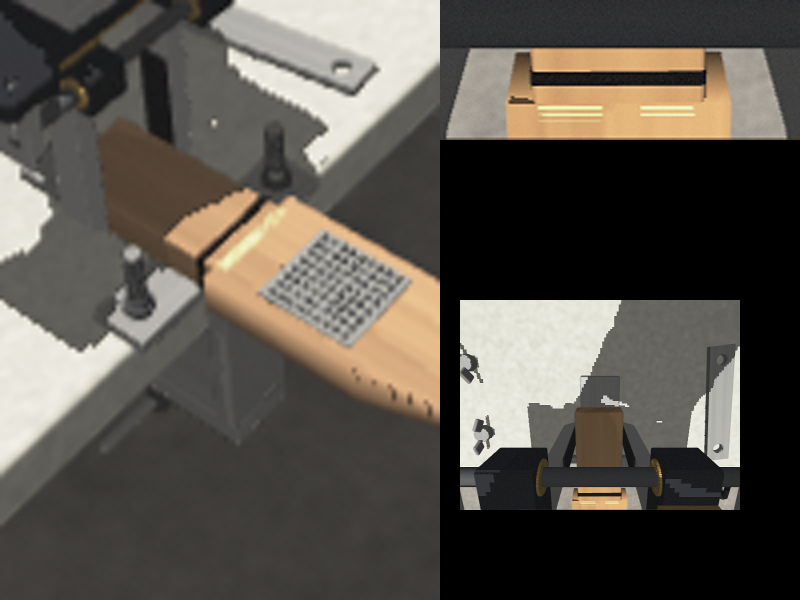

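The scene crop shows the line's near top corner at about crop (202,262). The wrist crop shows the line at rows 385-393, columns 235-322. I'll measure the line and bracket edge in both views.

```bash
python3 - <<'E'
from h import *
import pickle
m=pickle.load(open("w3.pkl","rb")); g=cv2.cvtColor(cv2.imread("pics/w3.png"),cv2.COLOR_BGR2HSV)
for c in(240,260,280,300,318):
    r=(g[376:402,c,2]<70).nonzero()[0]+376; print(c,r.min(),r.max(),ray("",c,r.mean(),.028,m)[:2].round(4))
for r in(387,389,391):
    s=(g[r,200:360,2]<60).nonzero()[0]+200; s=s[(s>225)&(s<335)]; print(r,s.min(),s.max(),ray("",s.min()-.5,r,.028,m)[:2].round(4),ray("",s.max()+.5,r,.028,m)[:2].round(4))
q=lambda u,v:(200+(u+.5)/4-.5,255+(v+.5)/4-.5)
for v in[(264,197),(201,262)]: print("scene line",ray("scene",*q(*v),.028)[:2].round(4))
for v in[(275,126),(132,254)]: print("studtop",ray("scene",*q(*v),.044)[:2].round(4))
for v in[(148,346),(109,321),(203,291)]: print("ear",ray("scene",*q(*v),.008)[:2].round(4))
p=proj("scene",[[.6365,-.197,.008],[.6365,-.157,.008],[.6265,-.239,.008],[.5965,-.239,.008]]); print("expected edge crop px",((p-[200,255])*4).round(0))
im=cv2.imread("pics/sc3.png")
cv2.imwrite("pics/sc3c.png",cv2.resize(im[300:375,220:285],None,fx=8,fy=8,interpolation=cv2.INTER_CUBIC))
E
```

```text
240 386 392 [ 0.6265 -0.1985]
260 386 392 [ 0.6264 -0.188 ]
280 386 392 [ 0.6264 -0.1775]
300 386 392 [ 0.6264 -0.167 ]
318 386 392 [ 0.6264 -0.1576]
387 236 322 [ 0.6252 -0.2008] [ 0.6251 -0.1553]
389 236 322 [ 0.6265 -0.2008] [ 0.6264 -0.1552]
391 236 322 [ 0.6277 -0.2009] [ 0.6276 -0.1552]
scene line [ 0.6284 -0.1543]
scene line [ 0.631  -0.2008]
studtop [ 0.6141 -0.1281]
studtop [ 0.6143 -0.2254]
ear [ 0.6313 -0.2379]
ear [ 0.6082 -0.2382]
ear [ 0.6302 -0.2004]
expected edge crop px [[217. 291.]
 [274. 237.]
 [137. 341.]
 [ 87. 308.]]
```

View pics/sc3c.png

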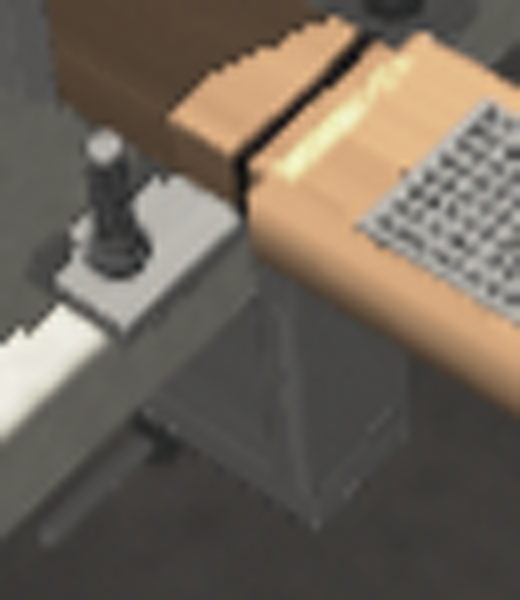

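The crop shows the stud top at (102,147), the line's near top corner at about (243,160) and the ear front corner at (125,330). I'll check the ear front edge directly in the wrist picture, where it lies alongside the line.

```bash
python3 - <<'E'
from h import *
import pickle
m=pickle.load(open("w3.pkl","rb")); im=cv2.imread("pics/w3.png")
print("row419 at z=.008",ray("",215,419,.008,m)[:2]); print("ear front expect px",proj("",[[.6265,-.22,.008],[.6265,-.134,.008],[.612,-.225,.044],[.612,-.129,.044],[.612,-.225,.011]],m))
for c in(204,212,346,354): print(c,im[374:420,c,1].tolist())
cv2.imwrite("pics/w3c.png",cv2.resize(im[340:420,100:460],None,fx=2.2,fy=5,interpolation=cv2.INTER_CUBIC))
E
```

```text
row419 at z=.008 [ 0.66494954 -0.21655399]
ear front expect px [[206.20701439 364.03537564]
 [355.22851851 364.31489001]
 [179.54759796 387.35481585]
 [383.034699   387.75366583]
 [194.98797293 345.15195243]]
204 [75, 77, 126, 151, 151, 161, 161, 168, 169, 168, 168, 167, 167, 166, 163, 162, 164, 164, 165, 164, 161, 156, 158, 157, 159, 159, 160, 158, 160, 160, 160, 163, 162, 162, 162, 162, 162, 161, 160, 162, 159, 158, 157, 158, 165, 102]
212 [132, 157, 154, 153, 155, 158, 164, 165, 166, 159, 158, 156, 156, 157, 161, 162, 161, 162, 162, 162, 160, 159, 157, 156, 153, 156, 152, 154, 154, 154, 153, 155, 157, 158, 157, 153, 155, 152, 157, 154, 152, 148, 145, 149, 152, 97]
346 [131, 160, 155, 156, 155, 159, 156, 160, 161, 163, 160, 161, 158, 161, 161, 159, 161, 162, 166, 168, 167, 171, 170, 166, 168, 168, 166, 167, 164, 162, 164, 164, 161, 161, 167, 165, 168, 169, 162, 163, 161, 157, 157, 160, 166, 107]
354 [59, 63, 62, 65, 62, 61, 57, 69, 79, 91, 104, 130, 129, 155, 162, 166, 169, 171, 170, 163, 160, 159, 158, 164, 163, 165, 163, 164, 162, 161, 163, 161, 162, 164, 166, 166, 163, 163, 161, 157, 159, 162, 159, 163, 167, 103]
```

View pics/w3c.png

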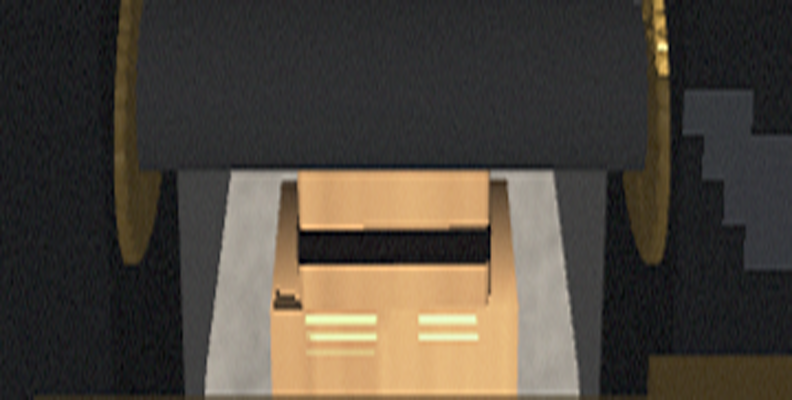

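The wrist view shows the line square and centred (y≈-0.178 against studs centred at -0.177), and only floor beside it. About 9 mm remains, so I'll move that and check against the bracket's front corner.

{"op": "play_rows", "data": {"commands": [[-0.002,0,0,0,0,0,1],[-0.003,0,0,0,0,0,1],[-0.003,0,0,0,0,0,1],[-0.001,0,0,0,0,0,1],[0,0,0,0,0,0,1],[0,0,0,0,0,0,1],[0,0,0,0,0,0,1]]}}

```text
time_s: 6.98
ee_pos: [0.5713, -0.1771, 0.0115]
eef_rot: [-3.141, 0.001, -3.141]
force: [2.0, -0.7, 0.5]
grip_width: 0.0458
grip_force: 40.0
```

```bash
python3 - <<'E'
from h import *
ims=[ctrl.camera("scene").astype(float) for _ in range(4)]; a=np.mean(ims,0).astype(np.uint8); cv2.imwrite("pics/sc4.png",a)
o=ctrl.get_obs(); print(o["time_s"],o["ee_pos"],o["eef_rot"],o["force"],o["moment"],o["grip_width"])
x,y=236,306; b=cv2.resize(a[y:y+46,x:x+54],None,fx=13,fy=13,interpolation=cv2.INTER_CUBIC)
b=np.clip(b.astype(float)*1.8,0,255).astype(np.uint8)
cv2.imwrite("pics/sc4c.png",b)
for e in(.6345,.6365,.6385): print(e,((proj("scene",[[e,-.197,.008],[e,-.2,.008],[e,-.2,.028],[e,-.154,.028]])-[x,y])*13).round(0).tolist())
print("studtops",((proj("scene",[[.612,-.225,.044],[.612,-.129,.044]]))).round(1).tolist())
E
```

```text
7.1833 [ 0.5712125  -0.17706325  0.01147104] [-3.14147901e+00  6.19866494e-04 -3.14132406e+00] [ 2.02605488 -0.46033493  0.05594788] [ 0.04860668 -0.34323047 -0.02577578] 0.045659101746901964
0.6345 [[227.0, 277.0], [213.0, 291.0], [204.0, 192.0], [420.0, -9.0]]
0.6365 [[238.0, 284.0], [223.0, 298.0], [215.0, 199.0], [431.0, -3.0]]
0.6385 [[249.0, 291.0], [235.0, 305.0], [226.0, 206.0], [442.0, 3.0]]
studtops [[231.8, 317.4], [267.2, 285.9]]
```

View pics/sc4c.png

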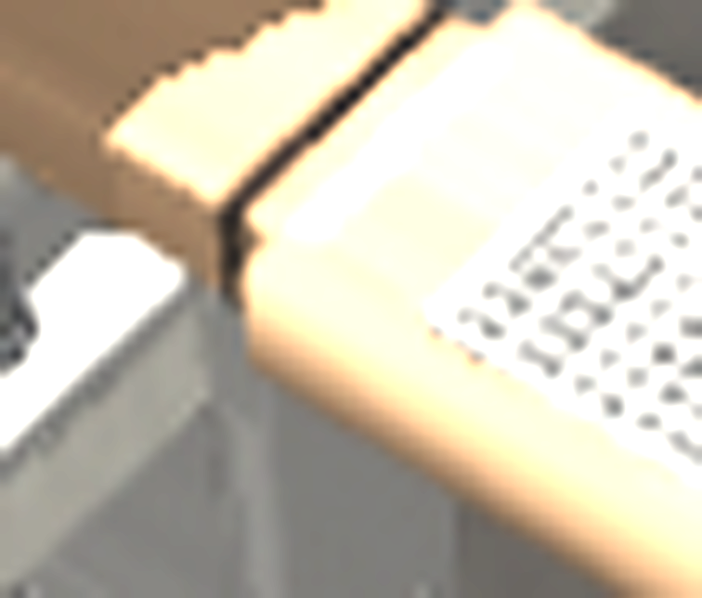

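The line's near side runs from crop (226,213) down to (235,298). Averaged over the views, that is level with the bracket edge to within about 1 mm. The pin is flat, the grip steady and the loads small, so I'll hand it in.

```bash
python3 -c "
from station import ctrl
print(ctrl.hand_in())"
```

```text
the job is handed in; nothing more can be done
None
```

I slid the bench pin out along its bracket and handed the job in at about 7.2 s, with the gripper still holding the pin flat. By camera estimate the dark line is level with the bracket's front edge to about 1–1.5 mm (the three views differ by about that much), with the pin centred between the studs to about 1 mm and square to the edge. The hand-in gave no verdict.

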